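# Fit the return spring to the scrub tester

### The job

Fit the return spring to the paint scrub tester: lift it off its wooden rest and lower the peg under its plain end into the hole of the anchor strip until that end sits down on the strip; the hole has to be found by feel. Then stretch the spring along the tester and put the ring at its other end over the headed post, so that it stays hooked on the post, below the head, under tension. Press gently on the tester, do not overstretch the spring, and leave the cans and the jar where they stand.

Things in the scene. Friction and masses are not known exactly. Their poses are not given: they have to be found in the camera images.
- spring: Loose steel tension spring, 135 mm long, about 150 g, lying level on a low wooden rest, underside 30 mm above the bench. Origin: at the underside (shoulder) of the peg end, on the peg's axis; x along the spring to the ring end, z up. Plug and coil, 12-15 mm wide, 14 mm high, run from the peg end to x = 78 mm. It only gets longer, never bends, and rests level when let go after hooking
- spring_eye (a joint): stretch of the spring in m, 0 at rest; it pulls back with 2 N plus 250 N per m. Over 0.055 it is overstretched and ruined. It is 0.016 to 0.040 once the ring is seated on the post, up to 0.048 while the ring passes over the head
- peg_tip (a point): centre of the tip of the round peg (6 mm diameter, square-ended) that points down from the peg end: 14 mm below the spring's origin
- grip_a (a point): on the spring's upright peg-end block, 16 (x) by 12 (y) by 34 (z) mm, straight above the origin and peg: this point is 24 mm above the spring's underside, a place to grip the block across its 12 mm width (y)
- grip_b (a point): on the same kind of upright block at the ring end, centred at x = 86 mm of the spring at rest: this point is 24 mm above the underside, a place to grip across the 12 mm width (y). It moves out with the ring as the spring stretches
- eye (a point): centre and mid-thickness of the flat level ring at the far end of the spring: x = 114 mm at rest, always 28 mm beyond grip_b; inner diameter 18, outer 26, thickness 5 mm, its underside level with the spring's underside
- tester: Scrub tester fixed to the bench: base plate 250 (x) by 190 (y) by 10 mm, white bed with grey test panel at y = -148 to -52 mm, top 48 mm. Origin on the bench; x from anchor strip to post along the spring's line y = 0, z up. Narrow ledge at x = -22 to -4 mm, top z = 46 mm, carries the coil of the hooked spring. Do not press or pull on the tester with the spring by over 40 N
- strip_ref (a point): reference point at tester x = -83 mm, y = 0, on top (z = 46 mm) of the steel anchor strip, 68 (x) by 24 (y) by 8 mm. The strip is clamped by hand: its round through hole, 8.8 mm, lies anywhere from 3 to 23 mm from this point along the tester's +x (y exact). On rubber buffers it gives way downwards, 0 mm at 3 N to 5 mm at 13 N, then is hard; 3 to 8 N feel the hole. 20 mm free below
- post (a point): axis of the headed steel post, tester x = 78 mm, y = 0, at the height of the seated ring's middle: 2.5 mm above the collar (28 mm diameter, top z = 46 mm) the ring lies on. Stem 7 mm diameter, 8 mm high; on it a bevelled head 13 mm diameter, top 13.5 mm above the collar. Lift the ring over by tilting the spring about 8 degrees: the peg stays in; the tension then draws the ring to the stem
- can_a: closed steel paint can, 86 mm diameter, 100 mm high, origin under its centre: leave alone
- can_b: closed black paint can, 76 mm diameter, 75 mm high, origin under its centre: leave alone
- jar: small clear jar with a lid, 52 mm diameter, 55 mm high, origin under its centre: leave alone
Mind the look-alikes: they are no part of the job. What is meant by the spring is not orange or purple, and is the smaller of those in its own colour.

How it is judged:
By the outcome, as a careful person would: the job done as asked, in the order asked, and still so for the second after the job is handed in, with the robot touching nothing.
It also fails if it takes over 72 s, if anything falls off the work surface, if the arm or the gripper's body presses on something with over 40 N, if the wrist force passes 120 N, or if a joint passes its speed limit or range.

### The arm

A 7-joint arm with a two-finger parallel gripper is mounted at the origin on the work surface. World frame = base frame: x ahead of the robot, y to its left, z up, the work surface at z = 0. Lengths are in m, angles in rad, forces in N, time in s.
With the tool pointing down it reaches from about 0.4 to 0.925 m from the base axis. Payload 5.6 kg.
Tool frame: the origin (TCP) lies on the centre line of the jaws, within the pads' length; the fingertips stand 8 mm ahead of it and the grasp point (between the pads) lies 11 mm behind it; z points along the fingers, x is the direction in which the jaws open and shut, and the axes are right-handed (so a half turn about z gives the same grasp; the last joint's range is limited). The gripper opens to 85 mm and grips with 20 to 120 N. Pads are 22 mm wide; open, the fingers measure 114 mm over their backs; the gripper's body (76 mm by 85 mm) begins 54 mm behind the grasp point. The pads swing forward as they close: fully open they stand 13 mm farther back than shut.
Start: joints at [1.068, 0.468, -0.012, 1.603, 0.006, 1.071, -0.056], TCP at [0.288, -0.583, 0.239] pointing down, gripper open.
Joint ranges: [-2.53, 2.53], [-0.31, 2.02], [-1.57, 1.55], [0.28, 2.44], [-1.29, 4.43], [0.15, 1.84], [-2.92, 2.92]. Speed limits (rad/s): [2.57, 2.57, 3.14, 3.14, 3.14, 3.14, 3.14].

### API

Orientations are given as a unit quaternion [w, x, y, z].
In Python, from cell import manip gives the robot as it stands. Calls block until the motion is done:
- manip.move_to(position, orientation): joint-space move of the TCP to a pose.
- manip.movel(position, rot=None, speed=0.15, stop_force=None): straight line of the TCP; rot=None keeps the orientation; speed is the mean speed in m/s. With stop_force (N) it stops when the force on the tool has changed by that much, and returns True; else False.
- manip.move_joints(angles): joint-space move.
- manip.open_gripper() and manip.close(grip_force=None): open the fingers fully, or close them until they stop; grip_force is the grip in N (None keeps the last).
- manip.wait(seconds).
- manip.ik(position, orientation): joint angles nearest the present ones, or None.
- manip.state(): the state.
- manip.capture(name): name is "scene" or "side" or "wrist"; returns a dict with "img" (384x512x3 uint8, red, green, blue), "K" (3x3 intrinsics, pixels), "k1" (the pictures are not rectified: a ray, as slopes to the right and down, at radius r is drawn at 1 + k1 r^2 times it, then the intrinsics apply), "camera_from_world" (4x4, takes a point from world to camera coordinates). Camera axes: x right, y up, looking along -z (the intrinsics and any distortion apply to the point x, -y, -z); pixel columns grow to the right and rows downward; lengths in m; the calibration is good to about 2 mm. A picture is of the moment at which its call begins. There is no depth.
A pose or a line that the arm cannot do raises manip.IKError and nothing moves.
- manip.job_done(): hands the job in, once; it reports no verdict.
Trained networks look in the newest picture that a camera, given by its name, has taken for a name from the list of things; names that differ only in an ending like _2 or _b are one class to them, and where a whole thing is asked for, a point or a joint stands for the part that bears it (a point fixed in the world has none). Each returns a list of dicts, best first, with "confidence" (0 to 1); they miss things now and then, are a little off and sometimes report something else, mostly with a low value. They report only what shows in the picture. A call takes as long as a camera call. They do not tell look-alikes from the thing itself.
- manip.boxes_of(camera, label): "xy" ([column, row] in pixels, amid what is visible of it).
The state is a dict: "clock": time; "joint_positions": joint angles; "dq": joint speeds; "joint_torque": joint torques, N m; "tcp_pos": TCP position; "orientation": TCP orientation; "contact_force": force on the tool from outside, world axes, zero at the start; "torque": the same for the moment, N m; "finger_gap": finger opening in m.
Only numpy, scipy, OpenCV 4.12 (cv2) and the standard library are available. Lean on these libraries where they do the work, as an engineer would, in place of code of your own. Each camera call takes 0.05 s, during which the arm holds its last target. There are 200 camera calls.

## Working session

There is one attempt and no reset: what is moved stays moved. The work goes in short steps, each a Python script; the robot and the scene stay as the last script left them, time stands still between calls to the robot, and variables do not carry over. Pictures are saved under pics/ and viewed, about 8 in all and at most 12, crops included, and the job is handed in when it is done.

```bash
mkdir -p pics; ls; cat > h.py <<'E'
import numpy as np, cv2
from cell import manip
from scipy.spatial.transform import Rotation as R
def snap(cam, fn=None):
    c=manip.capture(cam)
    if fn: cv2.imwrite('pics/'+fn, c['img'][:,:,::-1])
    return c
def ray(c,uv):
    K=np.array(c['K']);p=np.array([(uv[0]-K[0,2])/K[0,0],(uv[1]-K[1,2])/K[1,1]])
    q=p.copy()
    for _ in range(30): q=p/(1+c['k1']*(q@q))
    T=np.array(c['camera_from_world']);Rt=T[:3,:3].T
    return -Rt@T[:3,3], Rt@np.array([q[0],-q[1],-1.])
def onz(c,uv,z):
    o,d=ray(c,uv); return o+d*(z-o[2])/d[2]
def proj(c,P):
    T=np.array(c['camera_from_world']);p=T[:3,:3]@np.array(P)+T[:3,3]
    s=np.array([p[0],-p[1]])/-p[2]; s=s*(1+c['k1']*(s@s)); K=np.array(c['K'])
    return np.array([K[0,0]*s[0]+K[0,2],K[1,1]*s[1]+K[1,2]])
def tri(obs):
    A=np.zeros((3,3));b=np.zeros(3)
    for c,uv in obs:
        o,d=ray(c,uv);d/=np.linalg.norm(d);M=np.eye(3)-np.outer(d,d);A+=M;b+=M@o
    return np.linalg.solve(A,b)
def quat(yaw,pitch_axis=None):
    pass
E
python3 - <<'E'
from h import *
np.set_printoptions(precision=4,suppress=True)
for n in ['scene','side','wrist']:
    c=snap(n,n+'0.png')
    print(n,c['K'][0][0],c['k1'],np.linalg.inv(c['camera_from_world'])[:3])
    for l in ['spring','tester','can_a','jar','strip_ref','grip_a','grip_b','eye','post','peg_tip']:
        print(l,[(np.round(d['xy'],1).tolist(),round(d['confidence'],2)) for d in manip.boxes_of(n,l)])
a=cv2.imread('pics/scene0.png');b=cv2.imread('pics/side0.png')
print(manip.state())
E
```

```text
pics
scene 373.3590717821194 -0.09720184551326944 [[-0.2133 -0.6305  0.7463  1.2336]
 [ 0.9769 -0.1261  0.1727  0.181 ]
 [-0.0148  0.7658  0.6429  0.744 ]]
spring [([390.1, 193.8], 0.74), ([311.8, 284.0], 0.7), ([336.3, 224.9], 0.65), ([321.0, 188.9], 0.47)]
tester []
can_a [([101.4, 217.4], 0.79), ([402.4, 256.3], 0.55), ([337.6, 222.9], 0.34)]
jar [([271.2, 187.9], 0.74), ([351.9, 222.1], 0.74), ([333.3, 224.7], 0.71)]
strip_ref [([336.9, 223.1], 0.75), ([181.7, 228.5], 0.71)]
grip_a [([393.2, 195.5], 0.97), ([335.4, 221.1], 0.8), ([311.9, 290.4], 0.77), ([389.6, 209.6], 0.74), ([320.9, 301.0], 0.66), ([317.1, 188.7], 0.62), ([351.3, 221.3], 0.58), ([309.4, 181.9], 0.48)]
grip_b [([393.2, 195.5], 0.97), ([335.4, 221.1], 0.8), ([311.9, 290.4], 0.77), ([389.6, 209.6], 0.74), ([320.9, 301.0], 0.66), ([317.1, 188.7], 0.62), ([351.3, 221.3], 0.58), ([309.4, 181.9], 0.48)]
eye [([389.5, 205.9], 0.76), ([308.2, 181.0], 0.63), ([350.5, 223.3], 0.53), ([102.4, 220.1], 0.32)]
post [([183.8, 226.9], 0.7), ([350.3, 224.2], 0.39), ([329.3, 225.3], 0.25)]
peg_tip [([335.2, 224.2], 0.93), ([389.9
[... 1154 characters left out ...]
.3628]
 [-0.8968  0.4191  0.1419 -0.5463]
 [-0.0005 -0.3217  0.9469  0.3736]]
spring []
tester []
can_a []
jar []
strip_ref []
grip_a []
grip_b []
eye []
post []
peg_tip []
{'clock': 1.65, 'joint_positions': array([ 1.068 ,  0.4675, -0.0116,  1.6027,  0.006 ,  1.0714, -0.0563]), 'dq': array([-0.    , -0.0005, -0.0006, -0.    ,  0.0013,  0.0002, -0.0006]), 'joint_torque': array([ -0.0001, -53.2226,   0.0213, -25.1624,   0.0115,   0.0013,
        -0.    ]), 'tcp_pos': array([ 0.2884, -0.5825,  0.2393]), 'orientation': array([ 0.    ,  0.8496, -0.5274,  0.    ]), 'contact_force': array([ 0.1758, -0.2384, -0.1163]), 'torque': array([ 0.0133, -0.0527,  0.0157]), 'finger_gap': 0.08558764742145028}
```

View pics/scene0.png

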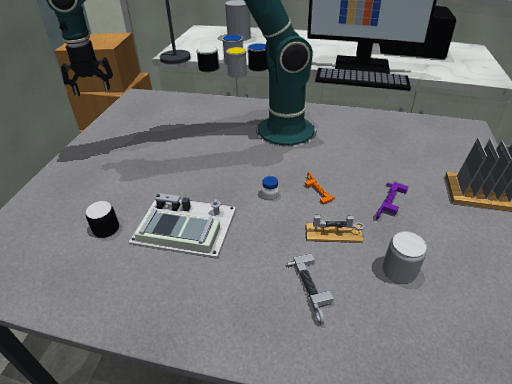

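View pics/side0.png

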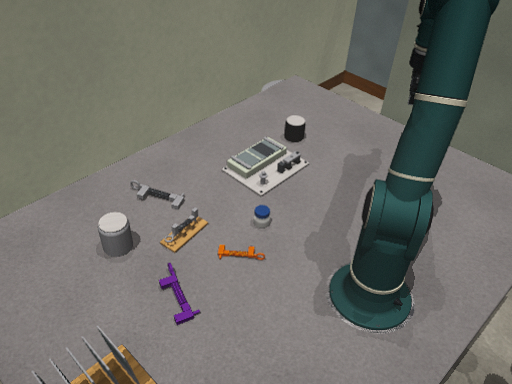

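```bash
python3 - <<'E'
from h import *
np.set_printoptions(precision=4,suppress=True)
s=snap('scene');d=snap('side')
print('spring',tri([(s,(336,224)),(d,(183,224))]), 'tester',tri([(s,(184,226)),(d,(265,164))]),'jar',onz(s,(271,188),.03),'can_a',onz(s,(403,257),.05))
a=cv2.imread('pics/scene0.png');b=cv2.imread('pics/side0.png')
u=lambda im,x,y,w,h:cv2.resize(im[y:y+h,x:x+w],(400,300),interpolation=cv2.INTER_CUBIC)
cv2.imwrite('pics/crop1.png',np.vstack([np.hstack([u(a,125,180,120,90),u(a,290,195,80,60)]),np.hstack([u(b,212,128,108,81),u(b,150,195,80,60)])]))
E
```

```text
spring [0.5121 0.2189 0.0386] tester [ 0.5698 -0.1932  0.0073] jar [0.3901 0.0208 0.03  ] can_a [0.6057 0.3855 0.05  ]
```

View pics/crop1.png

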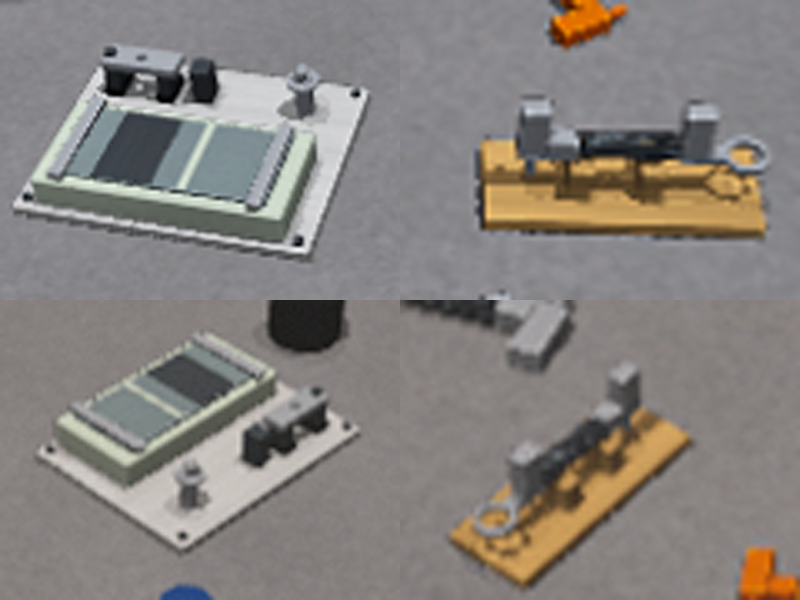

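```bash
cat >> h.py <<'E'
def q(yaw,tilt=0.):
    """tool down, spring x at world yaw; camera on the +x side; tilt raises spring +x end"""
    X=np.array([np.cos(yaw),np.sin(yaw),0]);Z=np.array([0,0,1.]);Y=np.cross(Z,X)
    M=R.from_rotvec(-Y*tilt).as_matrix()@np.column_stack([-Y,-X,-Z])
    v=R.from_matrix(M).as_quat(); return v[[3,0,1,2]]
E
python3 - <<'E'
from h import *
np.set_printoptions(precision=4,suppress=True)
L=['spring','tester','strip_ref','grip_a','grip_b','eye','post','peg_tip']
for n,p in [('t',(0.50,-0.20,0.22)),('s',(0.51,0.20,0.19))]:
    manip.move_to(p,q(np.pi/2)); manip.wait(.1)
    c=snap('wrist','w_'+n+'.png'); np.save('w_'+n+'.npy',c,allow_pickle=True)
    print(n,np.linalg.inv(c['camera_from_world'])[:3,3],manip.state()['clock'],manip.state()['tcp_pos'])
    for l in L: print(l,[(np.round(d['xy'],1).tolist(),round(d['confidence'],2)) for d in manip.boxes_of('wrist',l)])
cv2.imwrite('pics/w_both.png',cv2.resize(np.hstack([cv2.imread('pics/w_t.png'),cv2.imread('pics/w_s.png')]),(800,300)))
E
```

```text
t [ 0.5    -0.1193  0.3542] 3.5083 [ 0.4997 -0.2014  0.2199]
spring []
tester [([314.8, 143.4], 0.87)]
strip_ref [([320.2, 144.0], 0.9)]
grip_a []
grip_b []
eye []
post [([319.7, 143.4], 0.57)]
peg_tip []
s [0.511  0.2809 0.3243] 5.5417 [0.5106 0.1986 0.19  ]
spring [([431.2, 191.0], 0.89), ([259.1, 150.9], 0.82), ([125.2, 8.2], 0.62)]
tester [([331.1, 349.0], 0.74)]
strip_ref [([331.2, 349.5], 0.59)]
grip_a [([262.7, 151.5], 0.97), ([262.3, 122.0], 0.96), ([462.2, 169.8], 0.94), ([139.0, 16.4], 0.92), ([117.0, 200.6], 0.86), ([128.3, 11.7], 0.79), ([104.0, 220.8], 0.71), ([428.1, 188.6], 0.62)]
grip_b [([262.7, 151.5], 0.97), ([262.3, 122.0], 0.96), ([462.2, 169.8], 0.94), ([139.0, 16.4], 0.92), ([117.0, 200.6], 0.86), ([128.3, 11.7], 0.79), ([104.0, 220.8], 0.71), ([428.1, 188.6], 0.62)]
eye [([258.3, 118.3], 0.89), ([467.6, 173.8], 0.7), ([103.2, 225.7], 0.63), ([132.0, 15.6], 0.55)]
post [([333.1, 348.3], 0.61)]
peg_tip [([433.1, 191.4], 0.76), ([128.2, 9.3], 0.69), ([260.3, 152.8], 0.67), ([121.4, 197.5], 0.56)]
```

View pics/w_both.png

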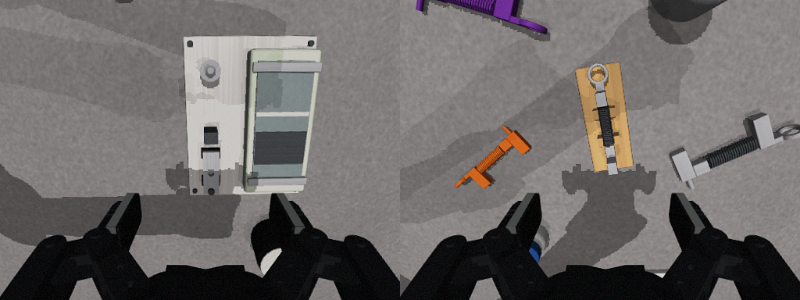

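```bash
python3 - <<'E'
from h import *
a=cv2.imread('pics/w_t.png');b=cv2.imread('pics/w_s.png')
def u(im,x,y,w,h,s):
    o=cv2.resize(im[y:y+h,x:x+w],None,fx=s,fy=s,interpolation=cv2.INTER_CUBIC)
    for i in range(0,w,10): cv2.line(o,(i*s,0),(i*s,4 if i%50 else 12),(0,0,255),1)
    for j in range(0,h,10): cv2.line(o,(0,j*s),(4 if j%50 else 12,j*s),(0,0,255),1)
    return o
cv2.imwrite('pics/crop2.png',np.hstack([u(a,225,70,90,180,3),u(b,220,75,80,150,4)[:540]]))
E
```

```text
(no output)
```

View pics/crop2.png

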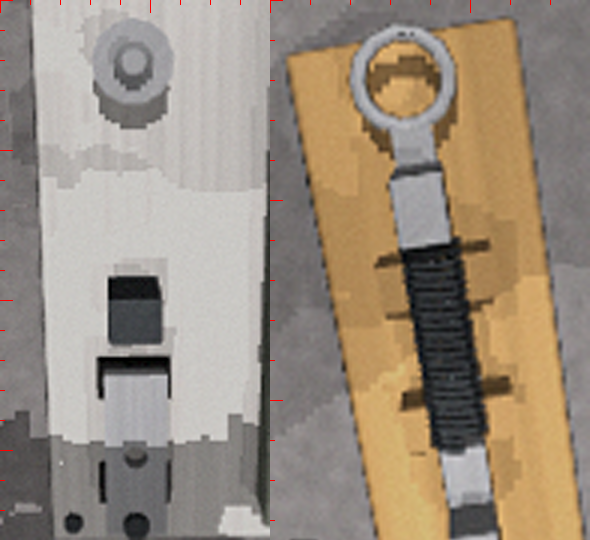

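```bash
python3 - <<'E'
from h import *
np.set_printoptions(precision=4,suppress=True)
t=np.load('w_t.npy',allow_pickle=True).item();s=np.load('w_s.npy',allow_pickle=True).item()
P={n:onz(t,uv,z) for n,uv,z in [('collar',(269,90.7),.046),('head',(269.5,91),.0595),('stripend',(270.7,194.3),.046),('hole',(270.3,221.7),.046),('screw',(270.3,244.3),.046)]}
for k,v in P.items(): print(k,v)
d=P['collar']-P['screw']; print('tester yaw deg',np.degrees(np.arctan2(d[1],d[0])))
d/=np.linalg.norm(d)
for k,v in P.items(): print(k,'tester x',78+(v-P['collar'])@d*1000)
S={n:onz(s,uv,z) for n,uv,z in [('eye',(253.3,94.5),.0325),('gb',(257.75,127.25),.064),('c1',(260.75,136.25),.037),('c2',(267.5,186.75),.037)]}
for k,v in S.items(): print(k,v)
e=S['eye']-S['c2'];e[2]=0;print('spring yaw',np.degrees(np.arctan2(e[1],e[0])),'len eye-c2',np.linalg.norm(e),'eye-gb',np.linalg.norm((S['eye']-S['gb'])[:2]))
e/=np.linalg.norm(e); O=S['eye']-.114*e; O[2]=.03
print('O',O)
for h,n in [(.034,'a top'),]:
    for dx in(-.008,.008):
        for dy in (-.006,.006):
            print(proj(s,O+e*dx+np.cross([0,0,1],e)*dy+[0,0,h]))
cv2.imwrite('pics/crop3.png',cv2.resize(cv2.imread('pics/w_s.png')[150:240,230:310],None,fx=6,fy=6,interpolation=cv2.INTER_CUBIC))
E
```

```text
collar [ 0.5066 -0.1181  0.046 ]
head [ 0.5068 -0.1184  0.0595]
stripend [ 0.5087 -0.2287  0.046 ]
hole [ 0.5085 -0.2624  0.046 ]
screw [ 0.5086 -0.292   0.046 ]
tester yaw deg 90.66094123963674
collar tester x 78.0
head tester x 77.66638533450796
stripend tester x -32.64225941609483
hole tester x -66.3260836386826
screw tester x -95.94858484950532
eye [0.5023 0.2785 0.0325]
gb [0.5068 0.251  0.064 ]
c1 [0.5092 0.2392 0.037 ]
c2 [0.5159 0.1871 0.037 ]
spring yaw 98.47325923178948 len eye-c2 0.09240927175410363 eye-gb 0.027825850238099956
O [0.5191 0.1658 0.03  ]
[278.4122 222.7914]
[266.3025 224.4797]
[276.1966 207.8369]
[263.8643 209.5863]
```

View pics/crop3.png

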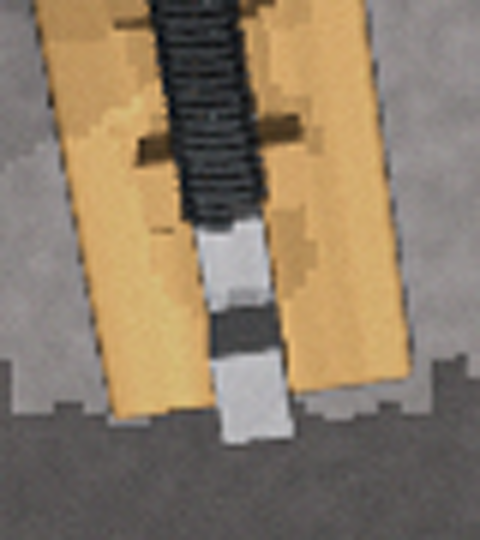

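```bash
python3 - <<'E'
from h import *
np.set_printoptions(precision=4,suppress=True)
O=np.array([.5191,.1658]); y=np.radians(98.47)
manip.move_to([*O,.10],q(y)); manip.movel([*O,.043],speed=.1)
print(manip.state()['contact_force'])
manip.close(60); st=manip.state(); print(st['finger_gap'],st['contact_force'],st['tcp_pos'])
manip.movel([*O,.13],speed=.15); st=manip.state(); print(st['finger_gap'],st['contact_force'],st['torque'])
manip.move_to([.509,-.20,.16],q(np.radians(90.66))); manip.wait(.2)
c=snap('wrist','held.png');np.save('held.npy',c,allow_pickle=True); st=manip.state(); print(st['clock'],st['tcp_pos'],st['contact_force'],st['torque'])
y=np.radians(90.66);X=np.array([np.cos(y),np.sin(y),0])
o=st['tcp_pos']+[0,0,-.013]
for d,h in [(.114,.0025),(.086,.034)]: print('expected px',proj(c,o+d*X+[0,0,h]))
im=cv2.imread('pics/held.png')[60:240,190:350]
o=cv2.resize(im,None,fx=3.3,fy=3.3,interpolation=cv2.INTER_CUBIC)
cv2.imwrite('pics/held_c.png',o)
E
```

```text
[ 0.3366 -0.0056 -0.4751]
0.010652569088352685 [-0.9173 -0.6962  3.6985] [0.5192 0.1658 0.0433]
0.011270515502996153 [ 0.1713 -0.2118 -2.6943] [-0.1006  0.026   0.0369]
10.1583 [ 0.5094 -0.1989  0.16  ] [ 0.2952  0.0392 -0.9672] [-0.0226 -0.0111 -0.0358]
expected px [262.5847  19.555 ]
expected px [262.5446  82.6685]
```

View pics/held_c.png

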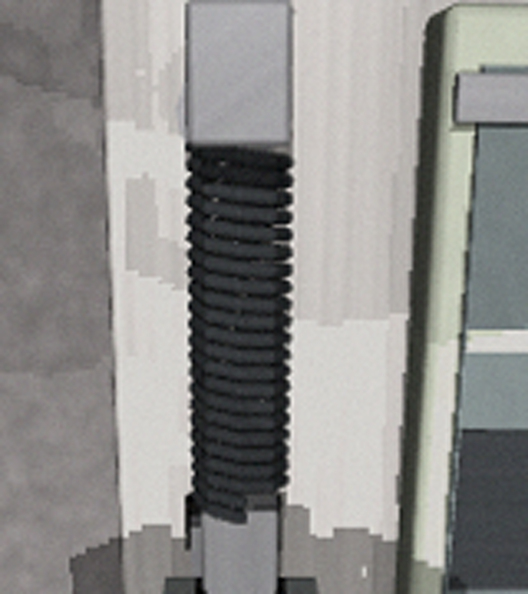

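```bash
python3 - <<'E'
from h import *
np.set_printoptions(precision=4,suppress=True)
y=np.radians(90.66)
manip.move_to([.5086,-.2624,.085],q(y)); manip.wait(.1)
f0=manip.state()['contact_force'];print(f0)
hit=manip.movel([.5086,-.2624,.066],speed=.02,stop_force=4)
st=manip.state();print(hit,st['tcp_pos'],st['contact_force'],st['torque'],st['clock'])
E
```

```text
[ 0.0104  0.6349 -1.2407]
False [ 0.5087 -0.2624  0.0661] [ 0.3108 -0.8954 -0.7041] [-0.0331 -0.0132  0.0468] 11.8333
```

```bash
python3 - <<'E'
from h import *
np.set_printoptions(precision=4,suppress=True)
hit=manip.movel([.5086,-.2624,.056],speed=.015,stop_force=4)
st=manip.state();print(hit,st['tcp_pos'],st['contact_force'],st['torque'],st['clock'])
c=snap('side','side1.png');snap('scene','scene1.png')
for dy in (.001,-.001):  # feel the hole walls
    pass
u=lambda im,x,y,w,h:cv2.resize(im[y:y+h,x:x+w],(400,300),interpolation=cv2.INTER_CUBIC)
cv2.imwrite('pics/crop4.png',np.hstack([u(cv2.imread('pics/scene1.png'),130,170,100,75),u(cv2.imread('pics/side1.png'),232,128,88,66)]))
E
```

```text
True [ 0.5086 -0.2625  0.0591] [-0.9959  0.5922  5.5108] [0.1725 0.2696 0.0402] 12.3417
```

View pics/crop4.png

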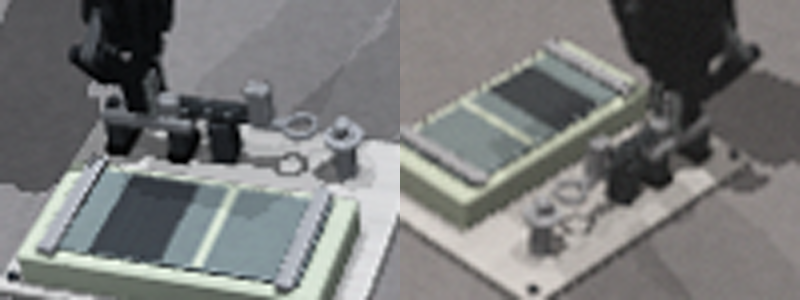

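```bash
cat >> h.py <<'E'
YAW=np.radians(90.66); HX=np.array([np.cos(YAW),np.sin(YAW),0]); D=.1443
P0=np.array([.5086,-.2625,.046])
def pose(th,s,dz=0.,dy=0.):
    Y=np.cross([0,0,1],HX)
    return P0+R.from_rotvec(-Y*th).apply((.086+s)*HX+np.array([0,0,.013]))+[0,0,dz]+dy*Y, q(YAW,th)
def s_for(th,d=D): return (d+.0025*np.sin(th))/np.cos(th)-.114
def show(t=''):
    st=manip.state();print(t,st['tcp_pos'],'F',st['contact_force'],'M',st['torque'],'gap',round(st['finger_gap'],4),'t',st['clock'])
E
python3 - <<'E'
from h import *
np.set_printoptions(precision=4,suppress=True)
manip.open_gripper(); show('open')
manip.movel([.5086,-.2625,.12],speed=.15)
p,o=pose(0,0)
manip.movel([p[0],p[1],.12],speed=.2); manip.wait(.1)
snap('wrist','rel.png')
print('hit',manip.movel(p,speed=.08,stop_force=6)); show('down')
manip.close(60); show('closed')
u=cv2.imread('pics/rel.png'); 
snap('scene','scene2.png');snap('side','side2.png')
cr=lambda im,x,y,w,h:cv2.resize(im[y:y+h,x:x+w],(400,300),interpolation=cv2.INTER_CUBIC)
cv2.imwrite('pics/crop5.png',np.vstack([np.hstack([cr(cv2.imread('pics/scene2.png'),130,170,100,75),cr(cv2.imread('pics/side2.png'),232,128,88,66)]),cv2.resize(u,(800,600))[150:450]]))
E
```

```text
open [ 0.5079 -0.2624  0.0582] F [-0.0702 -0.2334 -0.1901] M [ 0.0449  0.0444 -0.0233] gap 0.0854 t 13.15
hit False
down [ 0.508  -0.1764  0.0593] F [ 0.733  -0.2997  0.4285] M [-0.0369 -0.0307 -0.0124] gap 0.0856 t 15.35
closed [ 0.5077 -0.1765  0.0592] F [-0.699   0.1781  2.5636] M [-0.0058  0.1028 -0.0455] gap 0.0108 t 16.0167
```

View pics/crop5.png

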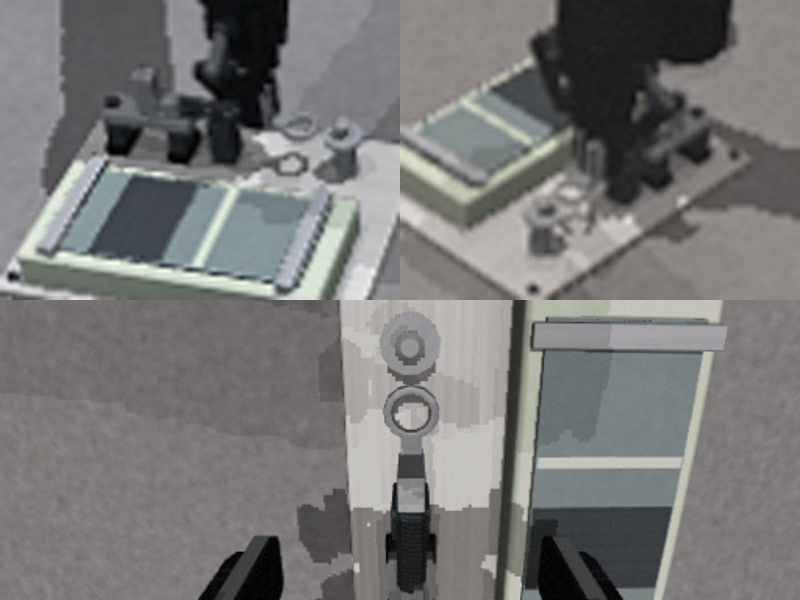

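```bash
python3 - <<'E'
from h import *
np.set_printoptions(precision=4,suppress=True)
th=np.radians(9)
for k in (3,6,9):
    a=np.radians(k);p,o=pose(a,0,.0003*k/3); manip.movel(p,rot=o,speed=.05); show(f'tilt{k}')
for s in (.012,.024,s_for(th)):
    p,o=pose(th,s,.001); print('hit',manip.movel(p,rot=o,speed=.04,stop_force=20)); show(f's{s:.4f}')
manip.wait(.1)
c=snap('wrist','over.png');np.save('over.npy',c,allow_pickle=True)
Y=np.cross([0,0,1],HX); e=P0+[0,0,.001]+R.from_rotvec(-Y*th).apply(s_for(th)*HX+.114*HX+np.array([0,0,.0025]))
print('ring',e,proj(c,e),'head',proj(c,[.5067,-.1182,.0595]))
u,v=proj(c,e).astype(int); u-=50;v-=40; u=max(u,0);v=max(v,0);print('crop org',u,v)
snap('scene','scene3.png')
cv2.imwrite('pics/crop6.png',np.hstack([cv2.resize(cv2.imread('pics/over.png')[v:v+80,u:u+100],(500,400),interpolation=cv2.INTER_CUBIC),cv2.resize(cv2.imread('pics/scene3.png')[185:245,170:215+15],(300,300),interpolation=cv2.INTER_CUBIC)[:, :].copy() if 0 else cv2.resize(cv2.imread('pics/scene3.png')[180:260,170:230],(300,400),interpolation=cv2.INTER_CUBIC)]))
E
```

```text
tilt3 [ 0.5076 -0.1786  0.0636] F [-0.0243 -1.1645  0.388 ] M [-0.3992  0.0035  0.0729] gap 0.011 t 16.3667
tilt6 [ 0.5076 -0.1791  0.0683] F [-0.1    -1.2329  1.0929] M [-0.52   -0.0212 -0.0412] gap 0.0106 t 16.6167
tilt9 [ 0.5077 -0.1801  0.0729] F [ 0.0049 -1.1921  0.7534] M [-0.6359  0.0143 -0.0218] gap 0.011 t 16.8667
hit False
s0.0120 [ 0.5074 -0.1679  0.0751] F [ 0.4424 -5.2053 -2.141 ] M [-1.2902 -0.0596  0.0116] gap 0.011 t 17.3167
hit False
s0.0240 [ 0.5073 -0.1574  0.0767] F [ 1.2856 -6.7009 -2.0752] M [-1.8331 -0.1307  0.0902] gap 0.0105 t 17.7667
hit False
s0.0325 [ 0.5071 -0.1497  0.0779] F [ 1.1681 -8.683  -4.5881] M [-2.2422 -0.1979  0.0173] gap 0.0113 t 18.125
ring [ 0.5069 -0.1182  0.0724] [262.592  195.2161] head [262.1595 190.9351]
crop org 212 155
```

View pics/crop6.png

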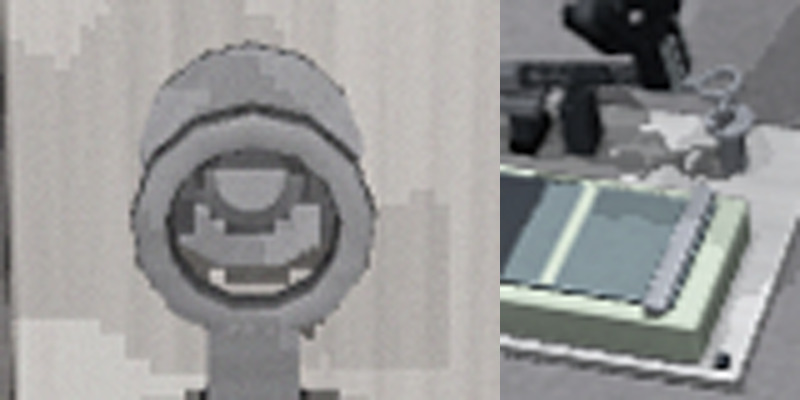

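```bash
python3 - <<'E'
from h import *
np.set_printoptions(precision=4,suppress=True)
Y=np.cross([0,0,1],HX)
def eye(th):
    st=manip.state(); w,x,y,z=st['orientation']; M=R.from_quat([x,y,z,w])
    return st['tcp_pos']+M.apply([0,-.028,.013-.0025])  # tool y=-X, z=-Z
corr=.0026
for k in (9,7.5,6,4.5,3):
    th=np.radians(k); p,o=pose(th,s_for(th,D+corr),.001*k/9)
    h=manip.movel(p,rot=o,speed=.03,stop_force=10); manip.wait(.15); e=eye(th); show(f'{k} hit {h} eye {e} ahead {(e-[.5067,-.1182,0])@HX*1000:.2f}mm stretch {np.hypot(e[1]+.2625,e[2]-.0485)-.114:.4f}\n')
    if h: break
    if k==9:
        corr+=-(e-np.array([.5067,-.1182,0]))@HX
c=snap('wrist','low.png'); e=eye(0); print(proj(c,e),proj(c,[.5067,-.1182,.0595]))
u,v=proj(c,e).astype(int)-[50,40];v=max(v,0);print(u,v)
snap('scene','scene4.png')
cv2.imwrite('pics/crop7.png',np.hstack([cv2.resize(cv2.imread('pics/low.png')[v:v+80,u:u+100],(500,400),interpolation=cv2.INTER_CUBIC),cv2.resize(cv2.imread('pics/scene4.png')[180:240,185:230],(300,400),interpolation=cv2.INTER_CUBIC)]))
E
```

```text
9 hit False eye [ 0.5068 -0.1184  0.0722] ahead -0.16mm stretch 0.0321
 [ 0.5071 -0.1476  0.0782] F [  0.7105 -10.1792  -4.4811] M [-2.307  -0.2049  0.0397] gap 0.011 t 18.725
7.5 hit False eye [ 0.5068 -0.1182  0.0682] ahead 0.04mm stretch 0.0317
 [ 0.5071 -0.1473  0.0751] F [  1.0301 -10.6179  -3.006 ] M [-2.2956 -0.1613  0.0501] gap 0.0111 t 19.1333
6 hit False eye [ 0.5068 -0.1181  0.0643] ahead 0.11mm stretch 0.0313
 [ 0.5071 -0.147   0.0719] F [-0.0977 -9.6553 -2.8597] M [-2.2683 -0.1271  0.0471] gap 0.0111 t 19.5417
4.5 hit False eye [ 0.5068 -0.1181  0.0604] ahead 0.13mm stretch 0.0309
 [ 0.5071 -0.1468  0.0687] F [ 0.219  -9.3687 -2.0469] M [-2.3552 -0.1272  0.0544] gap 0.011 t 19.95
3 hit False eye [ 0.5069 -0.1181  0.0565] ahead 0.11mm stretch 0.0306
 [ 0.5072 -0.1466  0.0656] F [ 1.0797 -9.5649 -1.1474] M [-2.3464 -0.0971  0.0053] gap 0.0112 t 20.3583
[262.3592 199.6147] [261.9903 201.5957]
212 159
```

View pics/crop7.png

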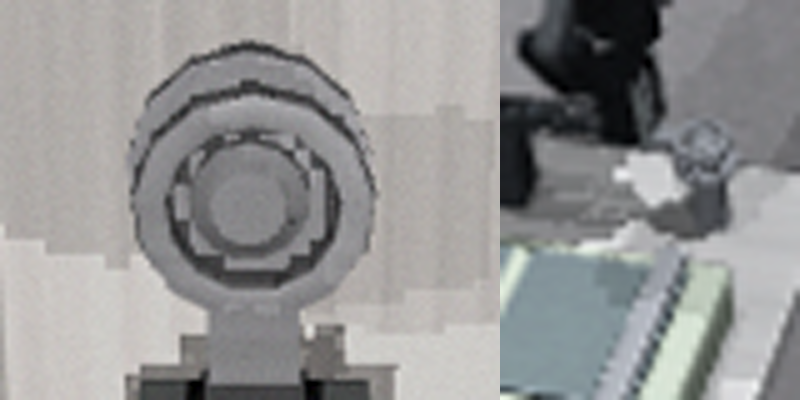

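```bash
python3 - <<'E'
from h import *
np.set_printoptions(precision=4,suppress=True)
def eye():
    st=manip.state(); w,x,y,z=st['orientation']; M=R.from_quat([x,y,z,w])
    return st['tcp_pos']+M.apply([0,-.028,.013-.0025])
corr=.00275
for k in (1.5,0):
    th=np.radians(k); p,o=pose(th,s_for(th,D+corr),.0)
    h=manip.movel(p,rot=o,speed=.03,stop_force=8); manip.wait(.1); show(f'{k} hit {h} eye {eye()}\n')
for d in (.003,.0058):
    p,o=pose(0,s_for(0,D+corr-d)); h=manip.movel(p,rot=o,speed=.03,stop_force=12); manip.wait(.1); show(f'relax {d} hit {h} eye {eye()}\n')
E
```

```text
1.5 hit False eye [ 0.507  -0.1181  0.0525]
 [ 0.5072 -0.1463  0.0624] F [ 0.1745 -8.6729  0.2887] M [-2.3617 -0.0489  0.0017] gap 0.0111 t 20.825
0 hit True eye [ 0.5072 -0.1213  0.0486]
 [ 0.5074 -0.1492  0.0593] F [-0.4816 -5.4927  3.3911] M [-0.6734  0.0739 -0.0035] gap 0.0109 t 21.1333
relax 0.003 hit False eye [ 0.5069 -0.1201  0.0488]
 [ 0.5072 -0.1481  0.0593] F [-0.4326 -7.5735  1.2221] M [-1.4783  0.0456  0.0167] gap 0.0105 t 21.4833
relax 0.0058 hit False eye [ 0.5069 -0.1231  0.0488]
 [ 0.5072 -0.1511  0.0593] F [-0.5906 -7.4681  1.6011] M [-1.4656 -0.0012 -0.0454] gap 0.0107 t 21.8333
```

```bash
python3 - <<'E'
from h import *
np.set_printoptions(precision=4,suppress=True)
p,o=pose(0,s_for(0,D+.00275-.009)); print(manip.movel(p,rot=o,speed=.02,stop_force=12)); manip.wait(.1); show('relax')
manip.open_gripper(); manip.wait(.2); show('open')
t=manip.state()['tcp_pos']; manip.movel([t[0],t[1],.13],speed=.12)
manip.movel([t[0],t[1]-.04,.2],speed=.2); manip.wait(.3)
c=snap('wrist','fin.png'); show()
snap('scene','scene5.png');snap('side','side5.png')
print('head',proj(c,[.5067,-.1182,.0595]),'ring exp',proj(c,[.5067,-.1237,.051]))
u,v=proj(c,[.5067,-.16,.05]).astype(int); print(u,v)
cr=lambda im,x,y,w,h,W,H:cv2.resize(im[max(y,0):y+h,x:x+w],(W,H),interpolation=cv2.INTER_CUBIC)
cv2.imwrite('pics/crop8.png',np.hstack([cr(cv2.imread('pics/fin.png'),u-50,v-80,100,150,400,600),np.vstack([cr(cv2.imread('pics/scene5.png'),130,170,110,82,400,300),cr(cv2.imread('pics/side5.png'),232,128,88,66,400,300)])]))
E
```

```text
False
relax [ 0.5072 -0.1517  0.0593] F [-1.0004 -0.9131  5.4831] M [-0.2098  0.4094 -0.107 ] gap 0.0112 t 22.2417
open [ 0.5074 -0.1524  0.059 ] F [ 1.2522  0.654  -0.3594] M [-0.0214 -0.0227 -0.0606] gap 0.0855 t 23.15
 [ 0.5071 -0.1918  0.1993] F [ 0.8531 -1.163   0.3538] M [0.0419 0.02   0.0031] gap 0.0856 t 24.7917
head [263.2755 102.55  ] ring exp [263.1928 108.3019]
262 146
```

View pics/crop8.png

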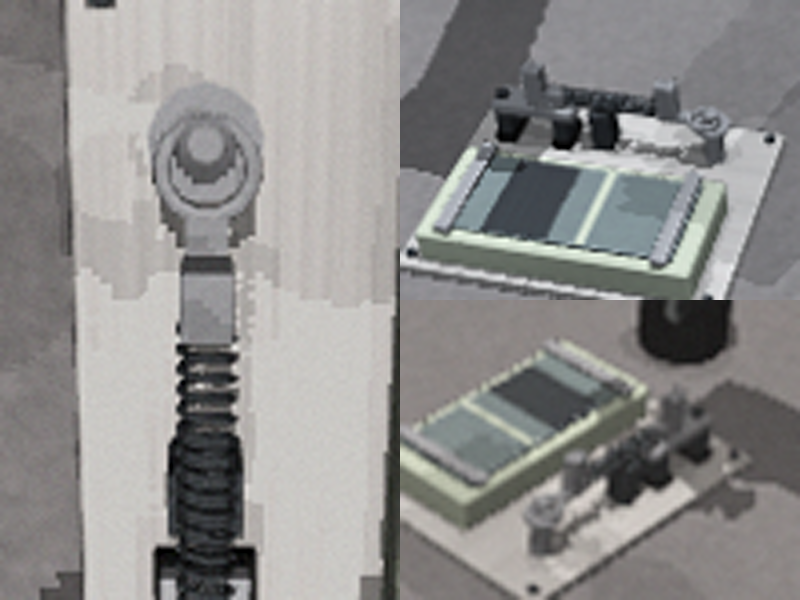

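```bash
python3 -c "
from cell import manip
manip.job_done(); print(manip.state()['clock'])"
```

```text
the job is handed in; nothing more can be done
the job is handed in; nothing more can be done
```

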